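Open the locked-off valve box and jog the tile press down

ROBOT

A 6-joint arm with a two-finger parallel gripper is mounted at the origin on the work surface; the furniture and walls round the work are solid. World frame = base frame: x ahead of the robot, y to its left, z up, the work surface at z = 0. Lengths are in mm, angles in degrees, forces in N, time in s.
With the tool pointing down it reaches from about 350 to 850 mm from the base axis. Payload 8.1 kg.
Tool frame: the origin (TCP) lies midway between the tips of the shut fingers; the grasp point (between the pads) lies 19 mm behind it; z points along the fingers, y is the line along which they close (so a half turn about z gives the same grasp; the last joint's range is limited). The gripper opens to 85 mm and grips with 20 to 120 N. Pads are 22 mm wide; open, the fingers measure 114 mm over their backs; the gripper's body (76 mm by 85 mm) begins 54 mm behind the grasp point. The pads swing forward as they close: fully open they stand 13 mm farther back than shut.
Start: joints at [69.133, 7.471, 85.268, -0, 87.261, -4.893], TCP at [165.099, 576.843, 203.692] pointing down, gripper open.
Joint ranges: [-169.43, 169.43], [-51.17, 129.36], [1.28, 143.12], [-76.62, 256.62], [0, 156.53], [-152.29, 152.29]. Speed limits (degrees/s): [136.94, 136.94, 159.86, 180, 180, 180].

INTERFACE

Orientations are given as [roll, pitch, yaw] about the fixed x, y, z axes, in that order (R = Rz(yaw) Ry(pitch) Rx(roll)).
In Python, from bench import r gives the robot as it stands. The module is installed in compiled form; this text tells all that it offers.
- The arm moves only by the tool jog_arm, never from a script. Its argument "rows" is a list of rows, each a list of 2 entries, a list of its own where there are three numbers: the shift along the tool's x, y, z in mm, then the turn, a rotation vector about the tool's x, y, z in rad. A call has 1 to 10 rows; each row is the pose to reach, as a shift and turn from the pose commanded when the call began, along the tool's axes at that moment; what a row does not reach only later rows make up. A row lasts 1/10 s, in which the tool goes at most 50 mm and 8.59 degrees, less where a joint would pass 70% of its speed; a pose out of reach is approached as far as the arm can. A call with a gripper value outside its range is refused whole. "grip" is the finger opening in mm, from 0 to 85.4, set as the call begins (left out, the last holds). The fingers move at their own pace and stop on an object; "force" is the grip in N (left out, the last holds). Time passes only in rows, so rows that repeat a pose let the fingers close. It gives the time, the measured TCP pose, the force, the opening and the grip force at its end, in the units of the state.
- r.sense(): the state, without advancing time (a new reading comes with each control period).
- r.snapshot(name): name is "scene" or "top" or "wrist"; returns (picture, depth): 480x640x3 uint8, blue, green, red; 480x640 float32, mm along the optical axis (not along the pixel's ray), 0 where there is no reading.
- r.camera_params(name): a dict with "fx", "fy", "cx", "cy" (pixels), "pose" (4x4, takes a point from camera to world coordinates); the wrist camera has in their place "tool_from_camera" (4x4, takes a point from camera to tool coordinates, whose origin is the TCP and whose axes are the flange's). Camera axes: x right, y down, z forward; pixel columns grow to the right and rows downward; lengths in mm; the calibration is good to about 2 mm. A picture is of the moment at which its call begins: read the wrist's pose just before it. camera_params takes no time and is no camera call.
- r.hand_in(): hands the job in; it is judged then, once.
The state is a dict: "time": time; "joint_pos": joint angles; "qd": joint speeds; "joint_efforts": joint torques, N m; "tool_pos": TCP position; "tcp_rot": TCP orientation; "ft_force": force on the tool from outside, world axes, zero at the start; "wrist_torque": the same for the moment, N m; "finger_gap": finger opening in mm; "grip_force": force on a finger pad.
Only numpy, scipy, OpenCV 4.12 (cv2) and the standard library are available. Lean on these libraries where they do the work, as an engineer would, in place of code of your own. Each camera call takes 0.05 s, during which the arm holds its last target. There are 200 camera calls.

TASK

Bring the bench press down on its clay tile with the lowering button, which sits under the hasped cover of the grey valve box: turn the swivel eye in line with the hasp's slot, flip the hasp off it and fold it right back onto the cover, then raise the cover upright or beyond so that it stays open. Press the button right down, without forcing it, and keep it down until the platen rests on the tile and for two seconds more, then let go. Leave the cover open, do not touch the press or its tile, and leave everything else where it lies.

Things in the scene. Friction and masses are not known exactly. Their poses are not given: they have to be found in the camera images.
- valve_box: Grey steel box fixed to the table, 226 (x) by 170 (y) by 78 mm high. Origin on the table under the hasp's hinge pin line; -x is its front (towards the robot), +y its left. Front part, x = -112 to 0 mm: fixed flat deck, z = 78 mm. Behind, x = 2 to 108 mm: flat hinged cover, flush with the deck, over a well 42 mm deep. Swivel eye at (-52, 35) mm on the deck, button at (45, 0) mm in the well.
- eye_axis (a point): Swivel staple: point on its vertical turning axis at the height of its top, 27.5 mm above the deck; fixed to the box. The dark steel eye is an upright oval, 34 mm long, 8 mm thick, 5.5 to 27.5 mm above the deck (strap 0.5 to 3.5 mm). It starts 0.35 to 1.57 rad out of line with the slot, either way; its angle is not reported: see or feel it. Turns stiffly (0.06 N m), stays put; stops when in line.
- hasp (a joint): Hasp hinge, relative to the cover. 0 rad = strap flat on the deck, the eye standing through its slot (44 mm along box x, 16 mm wide), start; grows as the free end swings up and back; 1.57 = square to the cover, 3.05 = folded back onto the cover (stop). It lifts off only if the eye is within about 0.15 rad of in line; then nearly free, falling either way by its own weight (0.05 kg).
- hasp_lip (a point): Middle of the turned-up rolled lip at the free end of the hasp, a dark steel strap 34 mm wide, 3 mm thick, pointing from its pin to box -x. The lip is a 9 mm roll, 34 mm long along box y, centre 17 mm above the deck at the start, 98 mm in front of the pin. It can be pinched by its two ends (34 mm apart along y) and turns between the pads as the hasp swings. The frame turns with the hasp.
- hasp_pin (a point): Middle of the hasp's hinge pin on the front edge of the cover, along box y, 83 mm above the table. The lip swings about it on an arc of 99 mm radius.
- cover (a joint): Cover hinge. 0 rad = shut, grows as the cover rises; 1.57 = upright, 1.9 = stop, leaning back. The cover weighs 0.3 kg and its hinge is stiff (0.32 N m), so it stays where left; about 6 N at the handle lifts it. While the hasp is over the eye the strap catches and the cover cannot open.
- cover_handle (a point): Middle of the bright steel bow handle on the cover: round bar, 8 mm diameter, along box y, 56 mm long between posts, its centre 34 mm above the cover (112 mm above the table when shut), at (22, -45) mm in the box frame when shut; 30 mm clear under the bar. The frame turns with the cover.
- cover_hinge (a point): Middle of the cover's hinge axis (along box y) at its back edge, 108 mm behind the hasp pin, 70 mm above the table. The handle swings about it on an arc of 96 mm radius.
- jog_button (a joint): Lowering button: round black spring button, 34 mm in diameter, in an aluminium bezel, pushed straight down. 0 = up, 0.008 m = right down against a hard stop; takes 3 N at first, 9 N at the bottom, and comes up when let go. The press runs only with it nearly right down (over 0.0055 m).
- jog_button_top (a point): Centre of the button's top face; when up it is 59 mm above the table, 19 mm below the deck.
- platen (a joint): How far the press's platen has come down: 0 = up (start), 0.050 m = its plaster die rests on the tile. It sinks only while the button is held, at 15 to 30 mm/s depending on its hidden weight (1.7 to 3.3 s), is caught within 10 mm when the button is let go too soon (press again), and cannot rise.
- press: Bench press at the left, fixed: grey base 190 x 172 mm, two steel rods, grey crosshead with an aluminium cylinder on top, 217 mm high; worked only through the valve box. Origin in the middle of its underside.
- tile: Brown clay tile 161 x 85 x 18 mm on the bed of the press, under the die; origin at the middle of its underside, 30 mm above the table. Already in place.
- clay_mug: bystander: brown clay mug on the banding wheel at the left
- tape_roll: bystander: roll of tape, 91 mm across, right of the box
- pencil: bystander: pencil lying right of the box
- stamp: bystander: small wooden stamp standing 50 mm high behind the tool chest
- rib: bystander: flat wooden rib lying left of the box
- next_tile_b: bystander: clay tile behind the chest, the upper of a pile of two

How it is judged:
By the outcome, as a careful person would: the job done as asked, in the order asked, and still so for the second after the job is handed in, with the robot touching nothing.
It also fails if it takes over 72 s, if anything falls off the work surface, if the arm or the gripper's body presses on something with over 40 N, if the wrist force passes 120 N, or if a joint passes its speed limit or range.

## Working session

There is one attempt and no reset: what is moved stays moved. The work goes in short steps, Python scripts to look and compute and a tool call to move; the robot and the scene stay as the last step left them, time stands still between calls to the robot, and variables do not carry over. Pictures are saved under pics/ and viewed, at most 10 in all, crops included, and the job is handed in when it is done.

Besides the shell and the picture viewer there is one more tool, called as name([rows], argument=value, ...), one row to a line, values as JSON. jog_arm: Moves the arm, as the interface text tells. Its arguments: {"type":"object","properties":{"rows":{"type":"array"},"grip":{"type":"number"},"force":{"type":"number"}},"required":["rows"]}

```bash
mkdir -p pics
python3 - <<'E'
from bench import r
import cv2,numpy as np
s=r.sense();print(s)
for n in("scene","top"):
    p,d=r.snapshot(n);cv2.imwrite(f"pics/{n}0.png",p);np.save(f"{n}_d.npy",d);print(n,r.camera_params(n))
print(r.camera_params("wrist"))
E
```

```text
{'time': 0.0, 'joint_pos': array([ 6.91350620e+01,  7.51265270e+00,  8.53307721e+01, -1.02116603e-03,
        8.72614271e+01, -4.89342348e+00]), 'qd': array([ 0.07560393, -0.03625943,  0.00936074,  0.01255139,  0.07633627,
        0.02168106]), 'joint_efforts': array([ 2.51971142e-03, -5.69433296e+01, -5.00535607e+01, -3.56984287e-05,
        1.55616965e-02, -9.84006732e-06]), 'tool_pos': array([164.86757988, 576.27304242, 202.65576844]), 'tcp_rot': array([-1.79895443e+02, -7.92794019e-03,  1.64028528e+02]), 'ft_force': array([ 0.38723555, -0.17144887,  0.16591017]), 'wrist_torque': array([-0.01220795, -0.02481698, -0.01871037]), 'grip_force': 0.0, 'finger_gap': 85.21002877700214}
scene {'fx': 499.04351241326236, 'fy': 499.04351241326236, 'cx': 317.83691372956, 'cy': 243.78747992103726, 'pose': array([[ 5.58631050e-01, -5.25954082e-01,  6.41329599e-01,
        -4.74381482e+02],
       [-8.29408760e-01, -3.57529564e-01,  4.29247852e-01,
        -6.15131625e+02],
       [ 3.52963219e-03, -7.71715566e-01, -6.35958039e-01,
         9.81964119e+02],
       [ 0.00000000e+00,  0.00000000e+0
[... 266 characters left out ...]
0e-01, -7.37003522e-02,  3.88180429e-02,
        -7.94518576e+01],
       [ 4.98319613e-03, -5.17925246e-01, -8.55411367e-01,
         1.73589263e+03],
       [ 0.00000000e+00,  0.00000000e+00,  0.00000000e+00,
         1.00000000e+00]])}
{'fx': 359.5686293640127, 'fy': 359.5686293640127, 'cx': 324.595306818955, 'cy': 238.5484398035327, 'tool_from_camera': array([[-2.75886467e-04, -9.64497606e-01, -2.64091448e-01,
         6.66436036e+01],
       [ 9.99999722e-01, -8.30775483e-05, -7.41251925e-04,
        -3.44114340e-01],
       [ 6.92995637e-04, -2.64091579e-01,  9.64497360e-01,
        -1.71059680e+02],
       [ 0.00000000e+00,  0.00000000e+00,  0.00000000e+00,
         1.00000000e+00]])}
```

View pics/scene0.png

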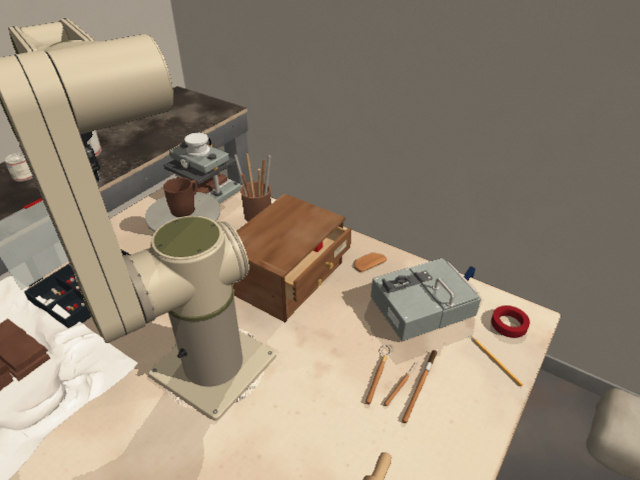

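View pics/top0.png

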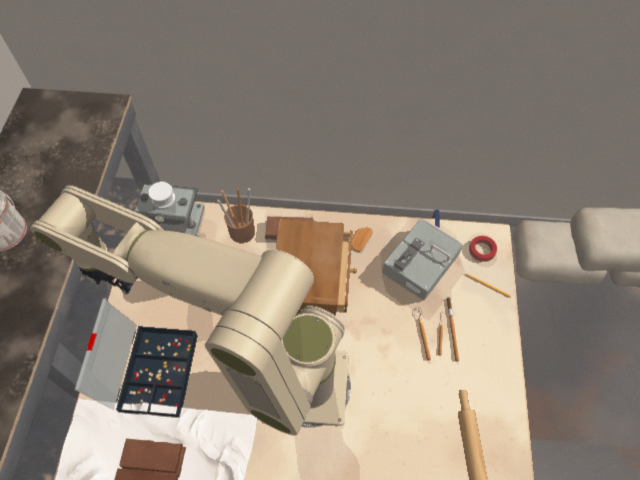

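The top view shows the grey box at about (422,262), eye and hasp at its left side, handle at about (436,255). Measure the box top by depth.

```bash
cat > h.py <<'E'
import numpy as np,cv2
from bench import r
from scipy.spatial.transform import Rotation as R
def cloud(d,c,T):
    v,u=np.mgrid[:480,:640]
    P=np.stack([(u-c['cx'])/c['fx']*d,(v-c['cy'])/c['fy']*d,d,np.ones_like(d)],-1)@T.T
    return P[...,:3]
def Ttool(s):
    T=np.eye(4);T[:3,:3]=R.from_euler('xyz',s['tcp_rot'],degrees=True).as_matrix();T[:3,3]=s['tool_pos'];return T
def wrist():
    s=r.sense();p,d=r.snapshot('wrist');c=r.camera_params('wrist')
    return p,d,c,Ttool(s)@c['tool_from_camera']
E
python3 - <<'E'
from h import *
for n in('top','scene'):
    d=np.load(n+'_d.npy');c=r.camera_params(n);P=cloud(d,c,c['pose'])
    img=cv2.imread(f'pics/{n}0.png')
    box=np.zeros((480,640),bool)
    if n=='top': box[215:305,375:470]=1
    else: box[250:345,365:485]=1
    m=box&(abs(P[...,2]-78)<8)&(d>0)
    q=P[m][:,:2].astype(np.float32)
    print(n,m.sum(),np.median(P[m][:,2]),cv2.minAreaRect(q))
    m2=box&(P[...,2]>90)&(d>0)
    print(P[m2].round()[:60:3])
E
```

```text
top 2718 78.28052110302963 ((447.19207763671875, -334.58245849609375), (171.81289672851562, 235.53440856933594), 57.208106994628906)
[[ 537. -301.   91.]
 [ 498. -291.   90.]
 [ 481. -313.   96.]
 [ 472. -308.   91.]
 [ 457. -359.  117.]
 [ 463. -298.   90.]
 [ 458. -360.  109.]
 [ 459. -288.   91.]
 [ 457. -355.  104.]
 [ 446. -361.  122.]
 [ 453. -372.  113.]
 [ 445. -365.  119.]
 [ 452. -376.  109.]
 [ 453. -359.   97.]
 [ 447. -379.  111.]
 [ 442. -375.  113.]
 [ 442. -385.  114.]
 [ 435. -384.  119.]
 [ 438. -386.  108.]
 [ 435. -394.  115.]]
scene 3881 78.74528458417501 ((449.31475830078125, -332.5885314941406), (173.85301208496094, 230.96583557128906), 56.82107162475586)
[[ 470. -294.   90.]
 [ 428. -275.  105.]
 [ 421. -262.  101.]
 [ 420. -270.  106.]
 [ 424. -277.  106.]
 [ 429. -283.  105.]
 [ 414. -268.  105.]
 [ 422. -273.  102.]
 [ 426. -279.  102.]
 [ 432. -285.  101.]
 [ 416. -259.   96.]
 [ 415. -268.  102.]
 [ 419. -274.  102.]
 [ 425. -280.  100.]
 [ 430. -286.   99.]
 [ 456. -360.  118.]
 [ 394. -239.   98.]
 [ 411. -267.  100.]
 [ 421. -271.   94.]
 [ 426. -280.   96.]]
```

```bash
cat >> h.py <<'E'
def rel(pos,yaw,s=None,roll=180,pitch=0):
    s=s or r.sense();T=Ttool(s)
    G=R.from_euler('xyz',[roll,pitch,yaw],degrees=True).as_matrix()
    print('shift',(T[:3,:3].T@(np.array(pos)-T[:3,3])).round(1),'turn',R.from_matrix(T[:3,:3].T@G).as_rotvec().round(3))
E
python3 - <<'E'
from h import *
rel((400,200,330),110)
E
```

```text
shift [-329.6 -297.3 -126.8] turn [-0.002  0.001  0.943]
```

jog_arm([
  [[0,0,-126],[0,0,0]],
  [[0,0,-126],[0,0,0]],
  [[0,0,-126],[0,0,0]],
  [[-330,-297,-127],[0,0,0.94]],
  [[-330,-297,-127],[0,0,0.94]],
  [[-330,-297,-127],[0,0,0.94]],
  [[-330,-297,-127],[0,0,0.94]],
  [[-330,-297,-127],[0,0,0.94]],
  [[-330,-297,-127],[0,0,0.94]],
  [[-330,-297,-127],[0,0,0.94]],
])

```text
time: 1.1
tool_pos: [351.2, 278.3, 330.2]
tcp_rot: [-180.0, 0.0, 109.9]
ft_force: [1.6, 0.7, 0.1]
finger_gap: 85.5
grip_force: 0.0
```

Run:
```python
from h import *
rel((448,-334,250),57)
```

```text
shift [-608.7 -117.    80.2] turn [-0.     0.     0.923]
```

jog_arm([
  [[-609,-117,0],[0,0,0.92]],
  [[-609,-117,0],[0,0,0.92]],
  [[-609,-117,0],[0,0,0.92]],
  [[-609,-117,0],[0,0,0.92]],
  [[-609,-117,0],[0,0,0.92]],
  [[-609,-117,0],[0,0,0.92]],
  [[-609,-117,0],[0,0,0.92]],
  [[-609,-117,0],[0,0,0.92]],
  [[-609,-117,0],[0,0,0.92]],
  [[-609,-117,0],[0,0,0.92]],
])

```text
time: 2.1
tool_pos: [431.2, -215.5, 330.2]
tcp_rot: [-180.0, -0.0, 57.4]
ft_force: [1.2, 0.8, 0.2]
finger_gap: 85.3
grip_force: 0.0
```

Run:
```python
from h import *
rel((435,-320,250),57)
```

```text
shift [-86.1  59.5  80.2] turn [-0.    -0.     0.008]
```

jog_arm([
  [[-86,59,80],[0,0,0]],
  [[-86,59,80],[0,0,0]],
  [[-86,59,80],[0,0,0]],
  [[-86,59,80],[0,0,0]],
  [[-86,59,80],[0,0,0]],
])

```text
time: 2.6
tool_pos: [434.4, -317.3, 249.6]
tcp_rot: [-179.9, -0.0, 57.4]
ft_force: [-0.3, 0.8, -0.4]
finger_gap: 85.7
grip_force: 0.0
```

Run:
```python
from h import *
p,d,c,T=wrist();cv2.imwrite('pics/w1.png',p);np.savez('w1.npz',d=d,T=T)
P=cloud(d,c,T)
m=(d>0)&(abs(P[...,2]-78)<3)
print(r.sense()['tool_pos'],np.median(P[m][:,2]),cv2.minAreaRect(P[m][:,:2].astype(np.float32)))
```

```text
[ 435.07132983 -317.08473929  250.85737538] 78.87009928051668 ((450.52239990234375, -333.8280029296875), (169.3057861328125, 227.3769073486328), 56.95633316040039)
```

View pics/w1.png

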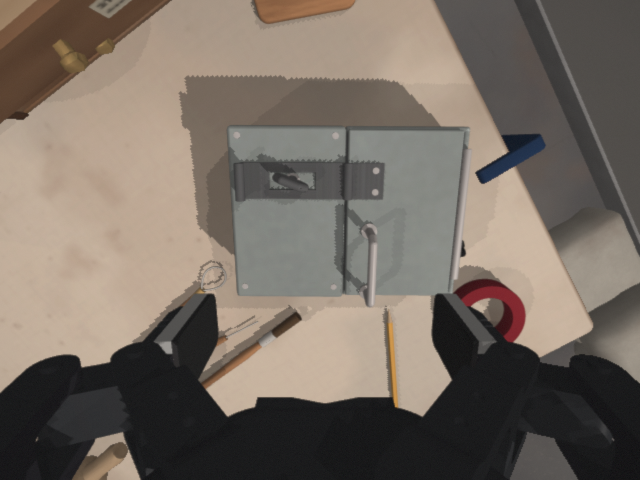

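The wrist view shows the box square in frame (deck 232–345, cover to 467), hasp strap 237–345 at row 180, eye at (290,182) turned clockwise, handle 372, rows 228–305. Measure the eye angle from its elevated pixels.

```bash
cat >> h.py <<'E'
O=np.array([452.2,-334.9,0]);YAW=-33.04
B=R.from_euler('z',YAW,degrees=True).as_matrix()
def tob(P): return (P-O)@B
def tow(p): return B@np.array(p,float)+O
E
python3 - <<'E'
from h import *
z=np.load('w1.npz');d=z['d'];T=z['T'];c=r.camera_params('wrist');p=cv2.imread('pics/w1.png')
Q=tob(cloud(d,c,T))
for lo,hi in((86,95),(95,101),(101,110)):
  m=(d>0)&(abs(Q[...,0]+52)<22)&(abs(Q[...,1]-35)<22)&(Q[...,2]>lo)&(Q[...,2]<hi)
  q=Q[m];print(lo,m.sum(),q.mean(0).round(1))
  if m.sum()>10:
    w,V=np.linalg.eigh(np.cov(q[:,:2].T));print(np.degrees(np.arctan2(V[1,1],V[0,1])),np.sqrt(w),cv2.minAreaRect(q[:,:2].astype(np.float32)))
m=(d>0)&(abs(Q[...,0]+98)<14)&(abs(Q[...,1]-35)<25)&(Q[...,2]>92);print('lip',Q[m].mean(0),np.ptp(Q[m],0),m.sum())
m=(d>0)&(abs(Q[...,0]-22)<14)&(abs(Q[...,1]+45)<20)&(Q[...,2]>105)&(Q[...,2]<125);print('bar',Q[m].mean(0),m.sum())
cr=cv2.resize(p[145:215,225:355],None,fx=6,fy=6,interpolation=cv2.INTER_CUBIC);cv2.imwrite('pics/w1c.png',cr[:,:])
E
```

```text
86 55 [-54.5  37.9  90.7]
158.67459625019464 [0.55564321 6.60538815] ((-52.53811264038086, 37.142333984375), (2.2527899742126465, 28.7481689453125), 66.8512954711914)
95 47 [-54.1  35.2  99.2]
158.83294317324507 [ 2.4232506  14.74144396] ((-55.66555404663086, 34.661048889160156), (7.80844259262085, 33.34498977661133), 69.13268280029297)
101 290 [-55.7  35.  104.8]
159.5260012718963 [2.21010118 8.08650225] ((-55.589073181152344, 34.58901596069336), (8.108709335327148, 30.444467544555664), 69.07561492919922)
lip [-89.49177567  16.57766603 332.54220296] [ 22.09736619  41.61304759 273.07059407] 5393
bar [ 17.75580676 -44.7867898  116.07754589] 366
```

View pics/w1c.png

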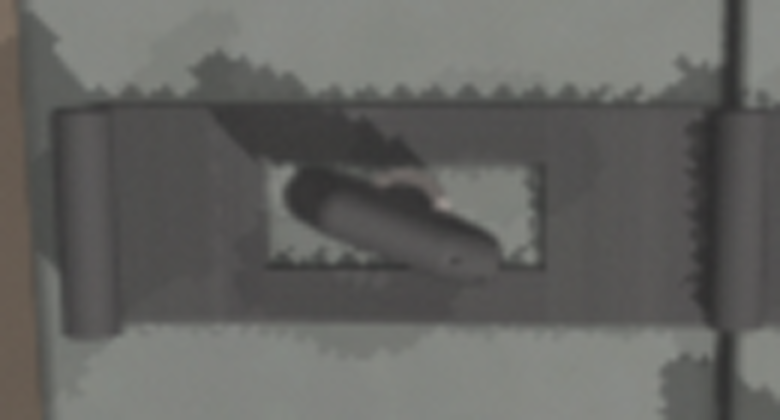

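The eye is -0.36 rad out (about -20.7°), centre about (-54.5,35). Grip it across its thickness and turn.

Run:
```python
from h import *
t=tow((-54.5,35,160));print(t);rel(t,126.3)
```

```text
[ 425.59604187 -275.84511526  160.        ]
shift [ 29.6 -30.2  90.9] turn [ 0.    -0.    -1.202]
```

jog_arm([
  [[29.6,-30.2,60],[0,0,-1.202]],
  [[29.6,-30.2,60],[0,0,-1.202]],
  [[29.6,-30.2,60],[0,0,-1.202]],
  [[29.6,-30.2,60],[0,0,-1.202]],
  [[29.6,-30.2,60],[0,0,-1.202]],
  [[29.6,-30.2,90],[0,0,-1.202]],
  [[29.6,-30.2,90],[0,0,-1.202]],
  [[29.6,-30.2,90],[0,0,-1.202]],
  [[29.6,-30.2,90],[0,0,-1.202]],
  [[29.6,-30.2,90],[0,0,-1.202]],
], grip=32, force=25)

```text
time: 3.65
tool_pos: [426.4, -276.0, 162.0]
tcp_rot: [180.0, 0.1, 126.1]
ft_force: [-0.4, 0.1, 0.4]
finger_gap: 31.6
grip_force: 0.0
```

Run:
```python
from h import *
p,d,c,T=wrist();cv2.imwrite('pics/w2.png',p)
Q=tob(cloud(d,c,T));u=np.indices(d.shape)[0]
m=(d>0)&(abs(Q[...,0]+54)<20)&(abs(Q[...,1]-35)<14)&(Q[...,2]>95)&(Q[...,2]<110)
q=Q[m];print(m.sum(),q.mean(0).round(1),cv2.minAreaRect(q[:,:2].astype(np.float32)))
rel(tow((-54.5,35,88)),126.3)
```

```text
550 [-58.2  35.3 104.1] ((-56.403194427490234, 34.467247009277344), (7.406612873077393, 33.40556335449219), 69.2983627319336)
shift [ 0.7 -0.4 73.7] turn [ 0.001  0.002 -0.003]
```

View pics/w2.png

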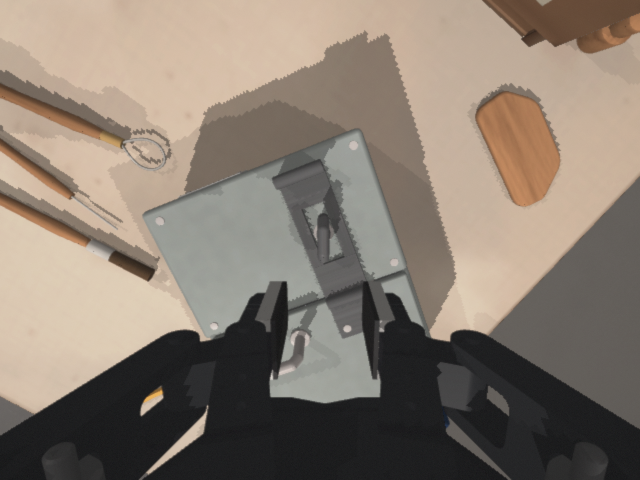

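Eye upright along the image at (323,235), vertical as wanted between the fingers. Two views agree on eye x≈-56, so the box origin shifts about 4 mm toward the robot.

```bash
cat >> h.py <<'E'
O=tow((-4,-.4,0))
E
python3 - <<'E'
from h import *
rel(tow((-52,35,88)),126.3)
E
```

```text
shift [ 2.  -1.3 73.7] turn [ 0.001  0.002 -0.003]
```

jog_arm([
  [[2,-1.3,30],[0,0,0]],
  [[2,-1.3,50],[0,0,0]],
  [[2,-1.3,65],[0,0,0]],
  [[2,-1.3,73.5],[0,0,0]],
  [[2,-1.3,73.5],[0,0,0]],
  [[2,-1.3,73.5],[0,0,0]],
])

```text
time: 4.3
tool_pos: [423.7, -275.8, 87.8]
tcp_rot: [180.0, 0.1, 126.3]
ft_force: [-0.7, -0.7, 0.8]
finger_gap: 31.9
grip_force: 0.0
```

jog_arm([
  [[0,0,0],[0,0,0]],
  [[0,0,0],[0,0,0]],
  [[0,0,0],[0,0,0]],
  [[0,0,0],[0,0,0]],
  [[0,0,0],[0,0,0]],
  [[0,0,0],[0,0,0]],
], grip=4, force=25)

```text
time: 4.9
tool_pos: [423.2, -275.4, 87.0]
tcp_rot: [180.0, -0.0, 126.3]
ft_force: [0.1, -0.0, 0.3]
finger_gap: 4.1
grip_force: 0.0
```

Run:
```python
from h import *
p,d,c,T=wrist();cv2.imwrite('pics/w3.png',p[150:420,120:520])
print(r.sense()['finger_gap'],tob(r.sense()['tool_pos']))
```

```text
4.125847900566828 [-52.71394595  34.40206449  86.98762143]
```

View pics/w3.png

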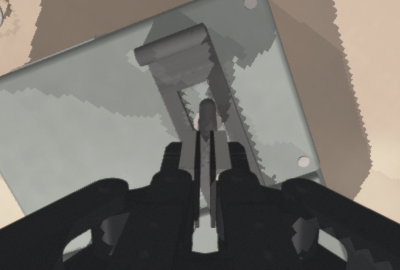

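The eye top shows ahead of the closed pads (crop (207,115)), pads behind it. Measure where it is against the tips.

Run:
```python
from h import *
p,d,c,T=wrist();P=cloud(d,c,T);Tt=T@np.linalg.inv(c['tool_from_camera'])
Q=(P-Tt[:3,3])@Tt[:3,:3]
for v in range(240,330,8): print(v,[tuple(Q[v,u].round().astype(int)) for u in (316,322,326,330,336,342)])
s=r.sense();print(s['finger_gap'],s['grip_force'])
```

```text
240 [(np.int64(17), np.int64(-5), np.int64(8)), (np.int64(17), np.int64(-2), np.int64(7)), (np.int64(16), np.int64(0), np.int64(9)), (np.int64(17), np.int64(2), np.int64(7)), (np.int64(18), np.int64(5), np.int64(4)), (np.int64(17), np.int64(9), np.int64(5))]
248 [(np.int64(12), np.int64(-5), np.int64(10)), (np.int64(12), np.int64(-2), np.int64(8)), (np.int64(16), np.int64(0), np.int64(-6)), (np.int64(13), np.int64(2), np.int64(7)), (np.int64(13), np.int64(6), np.int64(5)), (np.int64(13), np.int64(9), np.int64(5))]
256 [(np.int64(8), np.int64(-5), np.int64(8)), (np.int64(14), np.int64(-2), np.int64(-12)), (np.int64(15), np.int64(0), np.int64(-13)), (np.int64(15), np.int64(2), np.int64(-14)), (np.int64(8), np.int64(6), np.int64(7)), (np.int64(9), np.int64(9), np.int64(5))]
264 [(np.int64(4), np.int64(-5), np.int64(7)), (np.int64(12), np.int64(-2), np.int64(-15)), (np.int64(12), np.int64(0), np.int64(-16)), (np.int64(12), np.int64(2), np.int64(-16)), (np.int64(4), np.int64(6), np.int64(7)), (np.int64(4), np.int64(9), np.int64(6))]
272 [(np.int64(-1), np.int64(-5), np.int64(7)), (np.int6
[... 1412 characters left out ...]
.int64(-17)), (np.int64(5), np.int64(2), np.int64(-51)), (np.int64(11), np.int64(4), np.int64(-61)), (np.int64(11), np.int64(6), np.int64(-62))]
320 [(np.int64(10), np.int64(-3), np.int64(-66)), (np.int64(-27), np.int64(-2), np.int64(4)), (np.int64(-27), np.int64(0), np.int64(5)), (np.int64(3), np.int64(2), np.int64(-52)), (np.int64(10), np.int64(3), np.int64(-66)), (np.int64(10), np.int64(5), np.int64(-66))]
328 [(np.int64(7), np.int64(-3), np.int64(-66)), (np.int64(-32), np.int64(-2), np.int64(5)), (np.int64(-32), np.int64(0), np.int64(4)), (np.int64(0), np.int64(2), np.int64(-53)), (np.int64(8), np.int64(3), np.int64(-66)), (np.int64(11), np.int64(5), np.int64(-73))]
4.002689794993406 0.0
```

The eye is centred between the pads; the commanded 4 mm just isn't tight. Close fully.

jog_arm([
  [[0,0,0],[0,0,0]],
  [[0,0,0],[0,0,0]],
  [[0,0,0],[0,0,0]],
], grip=0, force=30)

```text
time: 5.3
tool_pos: [423.2, -275.4, 87.0]
tcp_rot: [180.0, -0.0, 126.3]
ft_force: [0.6, 0.2, -0.4]
finger_gap: 0.4
grip_force: 0.0
```

Run:
```python
from h import *
p,d,c,T=wrist();P=cloud(d,c,T);Tt=T@np.linalg.inv(c['tool_from_camera'])
Q=(P-Tt[:3,3])@Tt[:3,:3];cv2.imwrite('pics/w4.png',cv2.resize(p[200:360,220:430],None,fx=3.5,fy=3.5))
for v in range(256,330,6): print(v,[tuple(Q[v,u].round().astype(int).tolist()) for u in range(300,352,6)])
```

```text
256 [(9, -13, 5), (8, -10, 8), (8, -7, 8), (8, -4, 8), (15, -1, -13), (15, 2, -13), (8, 6, 8), (9, 9, 6), (9, 12, 4)]
262 [(6, -13, 5), (5, -10, 6), (5, -7, 7), (5, -4, 6), (13, -1, -16), (13, 2, -16), (5, 6, 8), (6, 9, 4), (6, 12, 4)]
268 [(2, -13, 6), (2, -10, 5), (1, -7, 8), (1, -4, 8), (11, -1, -18), (11, 2, -18), (2, 6, 5), (2, 9, 5), (2, 12, 5)]
274 [(-1, -13, 4), (-1, -10, 5), (-2, -7, 9), (1, -4, 0), (8, -1, -19), (8, 2, -20), (1, 5, 0), (-2, 9, 7), (-1, 12, 4)]
280 [(-4, -13, 4), (-4, -10, 5), (-4, -7, 5), (-2, -4, -2), (5, -1, -19), (5, 2, -19), (-2, 5, -1), (-6, 9, 8), (-4, 12, 4)]
286 [(-7, -13, 4), (-7, -10, 4), (11, -5, -39), (11, -3, -39), (11, -1, -40), (11, 2, -39), (11, 4, -39), (-9, 9, 8), (-9, 12, 8)]
292 [(7, -10, -35), (7, -8, -36), (10, -5, -44), (11, -3, -45), (11, -1, -45), (11, 2, -44), (10, 4, -44), (7, 7, -35), (7, 9, -37)]
298 [(7, -10, -43), (7, -8, -42), (11, -5, -50), (11, -3, -50), (11, -1, -50), (11, 2, -50), (11, 4, -51), (11, 6, -51), (6, 9, -41)]
304 [(7, -10, -47), (11, -7, -55), (11, -5, -55), (11, -3, -55), (11, -1, -55), (10, 2, -54), (11, 4, -56), (10, 6, -54), (7, 9, -47)]
310 [(7, -9, -52), (11, -7, -59), (11, -5, -60), (11, -3, -60), (11, -1, -60), (11, 2, -59), (11, 4, -60), (11, 6, -60), (7, 8, -52)]
316 [(7, -9, -57), (11, -6, -65), (11, -4, -64), (11, -2, -65), (11, 0, -64), (11, 1, -64), (11, 3, -64), (11, 5, -64), (7, 8, -56)]
322 [(13, -8, -72), (13, -6, -72), (11, -4, -69), (9, -2, -66), (10, 0, -66), (10, 1, -67), (12, 3, -70), (11, 5, -69), (14, 7, -74)]
328 [(13, -7, -77), (12, -6, -74), (12, -4, -73), (11, -2, -73), (8, 0, -67), (7, 1, -66), (12, 3, -74), (12, 5, -74), (14, 7, -77)]
```

View pics/w4.png

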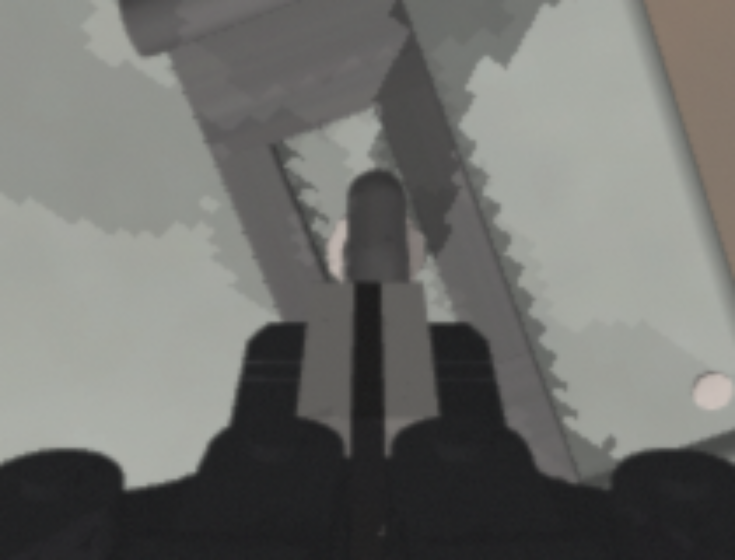

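The pads end above the eye: their visible lower edge is at tool z ≈ -36, eye top at -19. Check the actual tip level by depth with the gripper opened a little.

jog_arm([
  [[0,0,0],[0,0,0]],
  [[0,0,0],[0,0,0]],
  [[0,0,0],[0,0,0]],
  [[0,0,0],[0,0,0]],
], grip=24)

```text
time: 5.75
tool_pos: [423.2, -275.5, 87.0]
tcp_rot: [-180.0, -0.0, 126.3]
ft_force: [0.4, -0.8, -0.6]
finger_gap: 23.8
grip_force: 0.0
```

```bash
cat > tip.py <<'E'
from h import *
p,d,c,T=wrist();P=cloud(d,c,T);Tt=T@np.linalg.inv(c['tool_from_camera'])
Q=(P-Tt[:3,3])@Tt[:3,:3]
print(r.sense()['tool_pos'].round(1),r.sense()['finger_gap'])
for u in range(290,360,5):
    col=[(v,Q[v,u].round().astype(int).tolist()) for v in range(240,330) if d[v,u]>0 and d[v,u]<148]
    print(u,col[:2])
E
python3 tip.py
```

```text
[ 423.2 -275.5   87. ] 24.159150535318545
290 [(282, [10, -14, -34]), (283, [11, -14, -36])]
295 [(281, [11, -12, -34]), (282, [10, -12, -34])]
300 []
305 []
310 []
315 []
320 []
325 []
330 []
335 []
340 []
345 []
350 []
355 [(281, [11, 12, -34]), (282, [10, 12, -34])]
```

jog_arm([
  [[0,0,2],[0,0,0]],
  [[0,0,4],[0,0,0]],
  [[0,0,5],[0,0,0]],
  [[0,0,5],[0,0,0]],
])

```text
time: 6.2
tool_pos: [423.0, -275.3, 81.6]
tcp_rot: [-180.0, -0.0, 126.3]
ft_force: [-0.3, 0.9, 0.0]
finger_gap: 24.5
grip_force: 0.0
```

jog_arm([
  [[0,0,1],[0,0,0]],
  [[0,0,2],[0,0,0]],
  [[0,0,3],[0,0,0]],
  [[0,0,3],[0,0,0]],
])

```text
time: 6.6
tool_pos: [423.1, -275.4, 78.8]
tcp_rot: [-180.0, -0.0, 126.3]
ft_force: [0.4, 0.1, -0.7]
finger_gap: 24.3
grip_force: 0.0
```

```bash
python3 tip.py
```

```text
[ 423.2 -275.4   78.9] 24.11298231790034
290 [(281, [11, -14, -34]), (282, [11, -14, -34])]
295 [(282, [11, -12, -35]), (283, [10, -12, -35])]
300 []
305 []
310 []
315 []
320 []
325 []
330 []
335 []
340 []
345 []
350 []
355 [(281, [11, 12, -34]), (282, [11, 12, -35])]
```

No contact below strap height: the tips truly sit ~33 mm behind the reported TCP. Use that offset.

jog_arm([
  [[0,0,5],[0,0,0]],
  [[0,0,10],[0,0,0]],
  [[0,0,14],[0,0,0]],
  [[0,0,14],[0,0,0]],
])

```text
time: 7.05
tool_pos: [422.6, -275.0, 63.9]
tcp_rot: [-180.0, -0.1, 126.3]
ft_force: [-0.4, 0.7, 0.1]
finger_gap: 23.9
grip_force: 0.0
```

jog_arm([
  [[0,0,4],[0,0,0]],
  [[0,0,8],[0,0,0]],
  [[0,0,8],[0,0,0]],
])

```text
time: 7.35
tool_pos: [422.8, -275.2, 56.2]
tcp_rot: [-180.0, -0.1, 126.3]
ft_force: [-0.1, -0.9, -0.2]
finger_gap: 24.2
grip_force: 0.0
```

jog_arm([
  [[0,0,0],[0,0,0]],
  [[0,0,0],[0,0,0]],
  [[0,0,0],[0,0,0]],
  [[0,0,0],[0,0,0]],
  [[0,0,0],[0,0,0]],
], grip=2, force=30)

```text
time: 7.85
tool_pos: [424.1, -274.7, 57.0]
tcp_rot: [179.9, 0.0, 126.3]
ft_force: [4.6, 3.5, -3.3]
finger_gap: 6.9
grip_force: 29.7
```

Gripped (6.9 mm, 30 N). Turn it +20.7°.

jog_arm([
  [[0,0,0],[0,0,-0.09]],
  [[0,0,0],[0,0,-0.18]],
  [[0,0,0],[0,0,-0.27]],
  [[0,0,0],[0,0,-0.36]],
  [[0,0,0],[0,0,-0.36]],
  [[0,0,0],[0,0,-0.36]],
])

```text
time: 8.45
tool_pos: [424.0, -274.8, 57.0]
tcp_rot: [179.9, 0.0, 147.0]
ft_force: [4.3, 2.0, -3.1]
finger_gap: 7.2
grip_force: 29.7
```

```bash
python3 -c "
from h import *
s=r.sense();print(s['wrist_torque'],s['ft_force'],tob(s['tool_pos']))"
```

```text
[ 0.44817432 -0.71969181  0.01985154] [ 4.26286448  1.99112549 -3.13205061] [-52.39024746  35.41933034  56.99973809]
```

jog_arm([
  [[0,0,0],[0,0,0]],
  [[0,0,0],[0,0,0]],
  [[0,0,-40],[0,0,0]],
  [[0,0,-80],[0,0,0]],
  [[0,0,-80],[0,0,0]],
  [[0,0,-80],[0,0,0]],
], grip=58)

```text
time: 9.05
tool_pos: [424.1, -276.5, 138.7]
tcp_rot: [-180.0, 0.2, 146.9]
ft_force: [-1.3, 0.2, -0.5]
finger_gap: 58.5
grip_force: 0.0
```

Run:
```python
from h import *
p,d,c,T=wrist();cv2.imwrite('pics/w5.png',p)
Q=tob(cloud(d,c,T))
m=(d>0)&(abs(Q[...,0]+52)<20)&(abs(Q[...,1]-35)<14)&(Q[...,2]>99)&(Q[...,2]<110)
q=Q[m];print(m.sum(),q.mean(0).round(1),cv2.minAreaRect(q[:,:2].astype(np.float32)))
m=(d>0)&(abs(Q[...,0]+98)<14)&(abs(Q[...,1]-35)<25)&(Q[...,2]>92)&(Q[...,2]<103);q=Q[m];print('lip',m.sum(),q.mean(0),np.percentile(q,[3,97],axis=0))
rel(tow((-98,35,70)),147)
```

```text
627 [-53.8  35.  104.4] ((-52.41453552246094, 35.14502716064453), (7.468534469604492, 32.94062805175781), 89.81846618652344)
lip 873 [-98.25284898  34.96971401  98.92519824] [[-102.07850071   18.97419183   96.7204827 ]
 [ -94.0882232    50.85118465  100.68535607]]
shift [45.5  0.8 67. ] turn [-0.     0.001 -0.001]
```

Eye now in line (89.8°); the lip is at (-98,35), as expected. Pinch it.

jog_arm([
  [[45.5,1,20],[0,0,0]],
  [[45.5,1,50],[0,0,0]],
  [[45.5,1,70],[0,0,0]],
  [[45.5,1,80],[0,0,0]],
  [[45.5,1,85],[0,0,0]],
  [[45.5,1,85],[0,0,0]],
  [[45.5,1,85],[0,0,0]],
])

```text
time: 9.8
tool_pos: [386.2, -250.3, 52.7]
tcp_rot: [-180.0, 0.1, 147.0]
ft_force: [-0.1, -0.3, -1.1]
finger_gap: 58.0
grip_force: 0.0
```

jog_arm([
  [[0,0,0],[0,0,0]],
  [[0,0,0],[0,0,0]],
  [[0,0,0],[0,0,0]],
  [[0,0,0],[0,0,0]],
  [[0,0,0],[0,0,0]],
], grip=26, force=20)

```text
time: 10.3
tool_pos: [386.3, -250.4, 53.0]
tcp_rot: [-180.0, 0.1, 147.0]
ft_force: [-0.6, 0.3, 5.3]
finger_gap: 33.2
grip_force: 19.9
```

Run:
```python
import numpy as np
def rows(a):
    f=lambda p:np.array([98.7*np.cos(np.radians(p)),-98.7*np.sin(np.radians(p))])
    print([[[round(float(x)),0,round(float(z))],[0,0,0]] for x,z in (f(p)-f(a[0]) for p in a[1:])])
rows([7,13,21,30,39,48,57,66,75,84,90]);rows([90,96,105,114,123,132,141,150,159,165,165])
```

```text
[[[-2, 0, -10], [0, 0, 0]], [[-6, 0, -23], [0, 0, 0]], [[-12, 0, -37], [0, 0, 0]], [[-21, 0, -50], [0, 0, 0]], [[-32, 0, -61], [0, 0, 0]], [[-44, 0, -71], [0, 0, 0]], [[-58, 0, -78], [0, 0, 0]], [[-72, 0, -83], [0, 0, 0]], [[-88, 0, -86], [0, 0, 0]], [[-98, 0, -87], [0, 0, 0]]]
[[[-10, 0, 1], [0, 0, 0]], [[-26, 0, 3], [0, 0, 0]], [[-40, 0, 9], [0, 0, 0]], [[-54, 0, 16], [0, 0, 0]], [[-66, 0, 25], [0, 0, 0]], [[-77, 0, 37], [0, 0, 0]], [[-85, 0, 49], [0, 0, 0]], [[-92, 0, 63], [0, 0, 0]], [[-95, 0, 73], [0, 0, 0]], [[-95, 0, 73], [0, 0, 0]]]
```

jog_arm([
  [[-2,0,-10],[0,0,0]],
  [[-6,0,-23],[0,0,0]],
  [[-12,0,-37],[0,0,0]],
  [[-21,0,-50],[0,0,0]],
  [[-32,0,-61],[0,0,0]],
  [[-44,0,-71],[0,0,0]],
  [[-58,0,-78],[0,0,0]],
  [[-72,0,-83],[0,0,0]],
  [[-88,0,-86],[0,0,0]],
  [[-98,0,-87],[0,0,0]],
])

```text
time: 11.3
tool_pos: [469.3, -304.1, 141.0]
tcp_rot: [180.0, 0.1, 147.0]
ft_force: [-1.7, 1.4, 4.2]
finger_gap: 33.2
grip_force: 20.3
```

jog_arm([
  [[-10,0,1],[0,0,0]],
  [[-26,0,3],[0,0,0]],
  [[-40,0,9],[0,0,0]],
  [[-54,0,16],[0,0,0]],
  [[-66,0,25],[0,0,0]],
  [[-77,0,37],[0,0,0]],
  [[-85,0,49],[0,0,0]],
  [[-92,0,63],[0,0,0]],
  [[-95,0,73],[0,0,0]],
  [[-95,0,73],[0,0,0]],
])

```text
time: 12.3
tool_pos: [550.4, -356.8, 67.2]
tcp_rot: [180.0, 0.4, 147.0]
ft_force: [6.8, -3.0, 4.1]
finger_gap: 33.3
grip_force: 31.4
```

jog_arm([
  [[0,0,0],[0,0,0]],
  [[0,0,0],[0,0,0]],
  [[0,0,0],[0,0,0]],
  [[0,0,-40],[0,0,0]],
  [[40,0,-80],[0,0,0]],
  [[80,0,-110],[0,0,0]],
  [[80,0,-110],[0,0,0]],
  [[80,0,-110],[0,0,0]],
  [[80,0,-110],[0,0,0]],
], grip=56)

```text
time: 13.2
tool_pos: [480.3, -311.4, 175.0]
tcp_rot: [180.0, -0.0, 146.9]
ft_force: [-0.0, 1.3, -0.7]
finger_gap: 55.5
grip_force: 0.0
```

Run:
```python
from h import *
p,d,c,T=wrist();cv2.imwrite('pics/w6.png',p)
Q=tob(cloud(d,c,T))
m=(d>0)&(abs(Q[...,0]-22)<14)&(abs(Q[...,1]+45)<20)&(Q[...,2]>105)&(Q[...,2]<125);q=Q[m];print('bar',m.sum(),q.mean(0) if len(q) else 0)
rel(tow((22,-45,150)),57)
```

```text
bar 654 [ 21.16475694 -44.90004071 116.13210505]
shift [ -7.5 -80.4  24.3] turn [-0.002 -0.002  1.57 ]
```

View pics/w6.png

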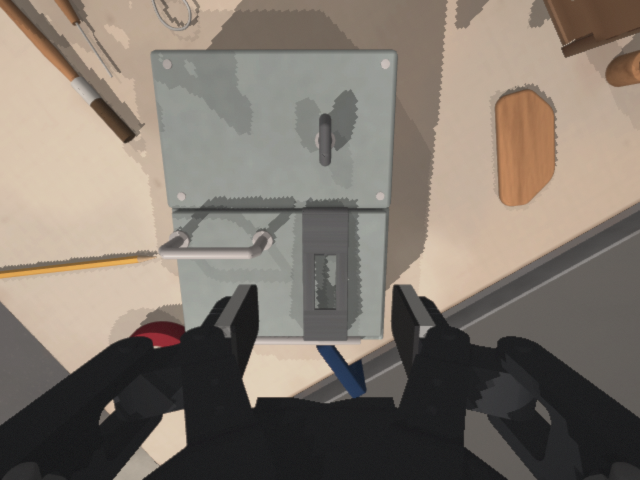

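The hasp lies folded on the cover (325,275), handle bar at (158–262, 250). Move over the handle with the closing line along box x.

jog_arm([
  [[-7.5,-80,0],[0,0,1.57]],
  [[-7.5,-80,0],[0,0,1.57]],
  [[-7.5,-80,0],[0,0,1.57]],
  [[-7.5,-80,0],[0,0,1.57]],
  [[-7.5,-80,0],[0,0,1.57]],
  [[-7.5,-80,0],[0,0,1.57]],
  [[-7.5,-80,0],[0,0,1.57]],
  [[-7.5,-80,0],[0,0,1.57]],
  [[-7.5,-80,0],[0,0,1.57]],
  [[-7.5,-80,0],[0,0,1.57]],
], grip=30)

```text
time: 14.25
tool_pos: [442.8, -382.4, 173.5]
tcp_rot: [-179.8, -0.1, 60.7]
ft_force: [0.5, 0.3, 1.0]
finger_gap: 30.2
grip_force: 0.0
```

jog_arm([
  [[0,0,0],[0,0,0.1]],
  [[0,0,0],[0,0,0.1]],
])

```text
time: 14.45
tool_pos: [442.8, -382.4, 173.8]
tcp_rot: [-179.8, -0.0, 55.2]
ft_force: [-0.1, -0.5, -0.4]
finger_gap: 30.1
grip_force: 0.0
```

Run:
```python
from h import *
rel(tow((21.7,-45,69)),57)
```

```text
shift [ -0.6   0.  104.8] turn [-0.003 -0.001 -0.032]
```

jog_arm([
  [[-0.6,0,40],[0,0,-0.03]],
  [[-0.6,0,70],[0,0,-0.03]],
  [[-0.6,0,90],[0,0,-0.03]],
  [[-0.6,0,100],[0,0,-0.03]],
  [[-0.6,0,105],[0,0,-0.03]],
  [[-0.6,0,105],[0,0,-0.03]],
  [[-0.6,0,105],[0,0,-0.03]],
])

```text
time: 15.15
tool_pos: [443.4, -383.8, 72.2]
tcp_rot: [179.9, 0.0, 57.0]
ft_force: [0.3, 0.6, -0.9]
finger_gap: 29.8
grip_force: 0.0
```

jog_arm([
  [[0,0,0],[0,0,0]],
  [[0,0,0],[0,0,0]],
  [[0,0,0],[0,0,0]],
  [[0,0,0],[0,0,0]],
  [[0,0,0],[0,0,0]],
], grip=2, force=30)

```text
time: 15.65
tool_pos: [442.3, -383.1, 72.3]
tcp_rot: [-180.0, 0.0, 57.0]
ft_force: [-6.4, 3.6, 6.1]
finger_gap: 6.5
grip_force: 29.6
```

Run:
```python
import numpy as np
def rows(a):
    f=lambda p:np.array([-86*np.cos(np.radians(p))+42*np.sin(np.radians(p)),-86*np.sin(np.radians(p))-42*np.cos(np.radians(p))])
    print([[[0,round(float(x),1),round(float(z),1)],[0,0,0]] for x,z in (f(p)-f(a[0]) for p in a[1:])])
rows([0,4,10,17,24,31,38,45,52,56,56]);rows([56,61,68,75,82,88,94,98,101,101,101])
```

```text
[[[0, 3.1, -5.9], [0, 0, 0]], [[0, 8.6, -14.3], [0, 0, 0]], [[0, 16.0, -23.3], [0, 0, 0]], [[0, 24.5, -31.3], [0, 0, 0]], [[0, 33.9, -38.3], [0, 0, 0]], [[0, 44.1, -44.0], [0, 0, 0]], [[0, 54.9, -48.5], [0, 0, 0]], [[0, 66.1, -51.6], [0, 0, 0]], [[0, 72.7, -52.8], [0, 0, 0]], [[0, 72.7, -52.8], [0, 0, 0]]]
[[[0, 8.3, -0.8], [0, 0, 0]], [[0, 20.0, -0.7], [0, 0, 0]], [[0, 31.6, 0.8], [0, 0, 0]], [[0, 42.9, 3.8], [0, 0, 0]], [[0, 52.2, 7.4], [0, 0, 0]], [[0, 61.2, 11.9], [0, 0, 0]], [[0, 66.8, 15.5], [0, 0, 0]], [[0, 70.9, 18.4], [0, 0, 0]], [[0, 70.9, 18.4], [0, 0, 0]], [[0, 70.9, 18.4], [0, 0, 0]]]
```

jog_arm([
  [[0,3,-6],[0,0,0]],
  [[0,8.6,-14.3],[0,0,0]],
  [[0,16,-23.3],[0,0,0]],
  [[0,24.5,-31.3],[0,0,0]],
  [[0,34,-38.3],[0,0,0]],
  [[0,44,-44],[0,0,0]],
  [[0,55,-48.5],[0,0,0]],
  [[0,66,-51.6],[0,0,0]],
  [[0,72.7,-52.8],[0,0,0]],
  [[0,72.7,-52.8],[0,0,0]],
], force=40)

```text
time: 16.65
tool_pos: [505.0, -423.8, 126.9]
tcp_rot: [179.8, 0.0, 57.0]
ft_force: [-2.8, 2.5, 8.8]
finger_gap: 6.1
grip_force: 40.8
```

jog_arm([
  [[0,8.3,-0.8],[0,0,0]],
  [[0,20,-0.7],[0,0,0]],
  [[0,31.6,0.8],[0,0,0]],
  [[0,43,3.8],[0,0,0]],
  [[0,52,7.4],[0,0,0]],
  [[0,61,12],[0,0,0]],
  [[0,66.8,15.5],[0,0,0]],
  [[0,71,18.4],[0,0,0]],
  [[0,71,18.4],[0,0,0]],
  [[0,71,18.4],[0,0,0]],
])

```text
time: 17.65
tool_pos: [564.1, -462.2, 105.8]
tcp_rot: [179.8, 0.0, 57.0]
ft_force: [3.8, -3.2, 0.5]
finger_gap: 6.2
grip_force: 41.5
```

Run:
```python
from h import *
s=r.sense();p,d=r.snapshot('scene');cv2.imwrite('pics/s7.png',cv2.resize(p[200:350,340:560],None,fx=3.5,fy=3.5));print(s['finger_gap'],s['grip_force'],s['ft_force'],tob(s['tool_pos']))
```

```text
6.199341866494169 41.48229539394379 [ 3.82421942 -3.22445621  0.47849307] [167.22481037 -45.23849749 105.75965778]
```

View pics/s7.png

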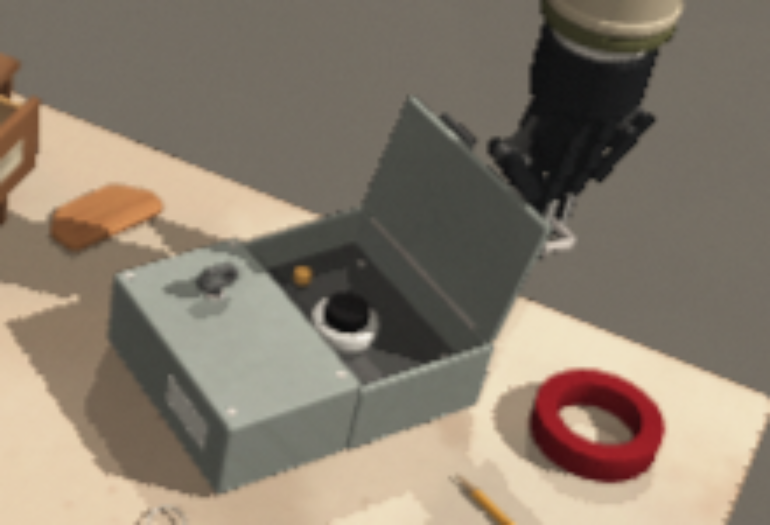

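The cover stands past upright, button visible in the well. Release and rise, then go to the button.

jog_arm([
  [[0,0,0],[0,0,0]],
  [[0,0,0],[0,0,0]],
  [[0,2,0],[0,0,0]],
  [[0,2,-15],[0,0,0]],
  [[0,2,-35],[0,0,0]],
  [[0,2,-75],[0,0,0]],
  [[0,2,-120],[0,0,0]],
  [[0,2,-120],[0,0,0]],
  [[0,2,-120],[0,0,0]],
], grip=15)

```text
time: 18.6
tool_pos: [565.7, -463.2, 229.1]
tcp_rot: [179.7, 0.1, 57.0]
ft_force: [-0.6, 0.3, -0.5]
finger_gap: 14.7
grip_force: 0.0
```

Run:
```python
from h import *
rel(tow((45,0,226)),57)
```

```text
shift [  45.4 -124.1    2.5] turn [0.005 0.001 0.   ]
```

jog_arm([
  [[45.4,-124,0],[0,0,0]],
  [[45.4,-124,0],[0,0,0]],
  [[45.4,-124,0],[0,0,0]],
  [[45.4,-124,60],[0,0,0]],
  [[45.4,-124,110],[0,0,0]],
  [[45.4,-124,110],[0,0,0]],
  [[45.4,-124,110],[0,0,0]],
], grip=0)

```text
time: 19.3
tool_pos: [483.4, -355.0, 112.2]
tcp_rot: [-179.6, -0.1, 57.0]
ft_force: [-0.3, 0.0, 0.4]
finger_gap: 0.4
grip_force: 0.0
```

```bash
python3 - <<'E'
from h import *
p,d,c,T=wrist();Q=tob(cloud(d,c,T));cv2.imwrite('pics/w8.png',p)
m=(d>0)&(abs(Q[...,0]-45)<28)&(abs(Q[...,1])<28)&(abs(Q[...,2]-59)<6)&(p.max(-1)<70)
q=Q[m];print(m.sum(),np.median(q,0),np.percentile(q,[3,97],axis=0).round(1))
s=r.sense();print(tob(s['tool_pos']));rel(tow((45,0,40)),57)
E
python3 tip.py
```

```text
1912 [45.68701685  1.9431703  59.76884302] [[ 32.1 -12.6  56.9]
 [ 59.4  15.8  61. ]]
[ 43.41823815   0.25531225 115.28033174]
shift [-0.3  1.7 75.3] turn [-0.002 -0.    -0.   ]
[ 486.3 -357.6  117.2] 0.3812532293071872
290 [(298, [7, -13, -41]), (299, [7, -13, -43])]
295 [(293, [6, -12, -36]), (294, [7, -12, -38])]
300 [(292, [7, -10, -36]), (293, [7, -10, -36])]
305 [(292, [7, -8, -35]), (293, [6, -8, -36])]
310 [(281, [11, -6, -34]), (282, [11, -6, -35])]
315 [(281, [11, -4, -35]), (282, [11, -4, -35])]
320 [(281, [11, -2, -35]), (282, [11, -2, -34])]
325 [(281, [11, 0, -34]), (282, [11, 0, -35])]
330 [(281, [11, 2, -34]), (282, [11, 2, -35])]
335 [(282, [10, 4, -34]), (283, [11, 4, -36])]
340 [(282, [11, 6, -35]), (283, [10, 6, -35])]
345 [(292, [7, 9, -36]), (293, [7, 8, -37])]
350 [(292, [7, 10, -36]), (293, [6, 11, -36])]
355 [(294, [7, 12, -38]), (295, [6, 12, -38])]
```

View pics/w8.png

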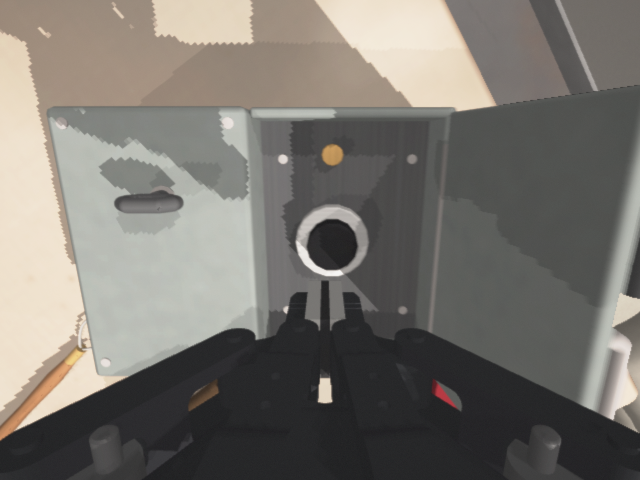

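The button's black top is centred at (332,244), i.e. box (45.7,1.5,59). Approach.

jog_arm([
  [[1,2,40],[0,0,0]],
  [[1,2,65],[0,0,0]],
  [[1,2,80],[0,0,0]],
  [[1,2,82],[0,0,0]],
  [[1,2,82],[0,0,0]],
])

```text
time: 19.9
tool_pos: [488.8, -358.0, 35.1]
tcp_rot: [179.9, 0.0, 57.0]
ft_force: [-0.4, -0.3, 0.8]
finger_gap: -0.2
grip_force: 0.0
```

jog_arm([
  [[0,0,0],[0,0,0]],
  [[0,0,2],[0,0,0]],
  [[0,0,4],[0,0,0]],
  [[0,0,4],[0,0,0]],
])

```text
time: 20.3
tool_pos: [488.7, -357.8, 30.4]
tcp_rot: [179.9, 0.0, 57.0]
ft_force: [1.9, -1.9, 2.1]
finger_gap: 0.2
grip_force: 1.4
```

jog_arm([
  [[0,0,1],[0,0,0]],
  [[0,0,2],[0,0,0]],
  [[0,0,2],[0,0,0]],
])

```text
time: 20.6
tool_pos: [488.5, -357.7, 28.1]
tcp_rot: [179.9, 0.0, 57.0]
ft_force: [2.6, -1.8, 2.9]
finger_gap: 0.3
grip_force: 1.8
```

jog_arm([
  [[0,0,1],[0,0,0]],
  [[0,0,2],[0,0,0]],
  [[0,0,2],[0,0,0]],
])

```text
time: 20.9
tool_pos: [488.0, -357.3, 25.7]
tcp_rot: [180.0, 0.0, 57.0]
ft_force: [1.3, -0.2, 6.5]
finger_gap: 0.2
grip_force: 3.1
```

jog_arm([
  [[0,0,1],[0,0,0]],
  [[0,0,2],[0,0,0]],
  [[0,0,2],[0,0,0]],
])

```text
time: 21.2
tool_pos: [488.1, -357.3, 24.0]
tcp_rot: [180.0, 0.0, 57.0]
ft_force: [-1.4, -0.4, 8.0]
finger_gap: -0.1
grip_force: 4.2
```

jog_arm([
  [[0,0,0.7],[0,0,0]],
  [[0,0,1],[0,0,0]],
  [[0,0,1],[0,0,0]],
])

```text
time: 21.5
tool_pos: [488.1, -357.4, 23.5]
tcp_rot: [180.0, 0.0, 57.0]
ft_force: [-1.2, 0.3, 11.2]
finger_gap: -0.2
grip_force: 5.5
```

jog_arm([
  [[0,0,0.6],[0,0,0]],
  [[0,0,0.6],[0,0,0]],
  [[0,0,0.6],[0,0,0]],
  [[0,0,0.6],[0,0,0]],
  [[0,0,0.6],[0,0,0]],
])

```text
time: 22.0
tool_pos: [488.2, -357.4, 23.4]
tcp_rot: [180.0, 0.0, 57.0]
ft_force: [-2.6, 1.8, 14.8]
finger_gap: 0.1
grip_force: 7.6
```

Run:
```python
from h import *
for n in('top','scene'):
    p,d=r.snapshot(n);cv2.imwrite(f'pics/{n}9.png',p);np.save(n+'9.npy',d)
d0=np.load('top_d.npy');d1=np.load('top9.npy');a=cv2.imread('pics/top0.png').astype(int);b=cv2.imread('pics/top9.png').astype(int)
m=np.abs(a-b).sum(-1)>50;print(m[170:250,125:215].sum())
a=cv2.imread('pics/scene0.png').astype(int);b=cv2.imread('pics/scene9.png').astype(int)
m=np.abs(a-b).sum(-1)>50;ys,xs=np.nonzero(m[130:210,155:245]);print(len(ys),ys.mean()+130 if len(ys) else 0,xs.mean()+155 if len(ys) else 0)
```

```text
2246
4297 171.1473120781941 194.9332092157319
```

At the hard stop (14.8 N). Hold it well over 5.5 s.

jog_arm([
  [[0,0,0],[0,0,0]],
  [[0,0,0],[0,0,0]],
  [[0,0,0],[0,0,0]],
  [[0,0,0],[0,0,0]],
  [[0,0,0],[0,0,0]],
  [[0,0,0],[0,0,0]],
  [[0,0,0],[0,0,0]],
  [[0,0,0],[0,0,0]],
  [[0,0,0],[0,0,0]],
  [[0,0,0],[0,0,0]],
])

```text
time: 23.1
tool_pos: [488.2, -357.4, 23.4]
tcp_rot: [180.0, 0.0, 57.0]
ft_force: [-3.6, 2.7, 14.8]
finger_gap: 0.1
grip_force: 7.6
```

jog_arm([
  [[0,0,0],[0,0,0]],
  [[0,0,0],[0,0,0]],
  [[0,0,0],[0,0,0]],
  [[0,0,0],[0,0,0]],
  [[0,0,0],[0,0,0]],
  [[0,0,0],[0,0,0]],
  [[0,0,0],[0,0,0]],
  [[0,0,0],[0,0,0]],
  [[0,0,0],[0,0,0]],
  [[0,0,0],[0,0,0]],
])

```text
time: 24.1
tool_pos: [488.2, -357.4, 23.4]
tcp_rot: [180.0, 0.0, 57.0]
ft_force: [-3.1, 3.2, 14.7]
finger_gap: 0.0
grip_force: 7.6
```

jog_arm([
  [[0,0,0],[0,0,0]],
  [[0,0,0],[0,0,0]],
  [[0,0,0],[0,0,0]],
  [[0,0,0],[0,0,0]],
  [[0,0,0],[0,0,0]],
  [[0,0,0],[0,0,0]],
  [[0,0,0],[0,0,0]],
  [[0,0,0],[0,0,0]],
  [[0,0,0],[0,0,0]],
  [[0,0,0],[0,0,0]],
])

```text
time: 25.1
tool_pos: [488.1, -357.3, 23.4]
tcp_rot: [180.0, 0.0, 57.0]
ft_force: [-3.3, 2.6, 15.2]
finger_gap: -0.0
grip_force: 7.6
```

jog_arm([
  [[0,0,0],[0,0,0]],
  [[0,0,0],[0,0,0]],
  [[0,0,0],[0,0,0]],
  [[0,0,0],[0,0,0]],
  [[0,0,0],[0,0,0]],
  [[0,0,0],[0,0,0]],
  [[0,0,0],[0,0,0]],
  [[0,0,0],[0,0,0]],
  [[0,0,0],[0,0,0]],
  [[0,0,0],[0,0,0]],
])

```text
time: 26.1
tool_pos: [488.2, -357.4, 23.4]
tcp_rot: [180.0, 0.0, 57.0]
ft_force: [-3.1, 2.1, 15.3]
finger_gap: -0.0
grip_force: 7.6
```

Run:
```python
from h import *
p,d=r.snapshot('scene');cv2.imwrite('pics/scene10.png',p)
a=cv2.imread('pics/scene9.png').astype(int)
print((np.abs(a-p.astype(int)).sum(-1)>50)[100:220,150:260].sum(),r.sense()['time'])
```

```text
44 26.15
```

jog_arm([
  [[0,0,0],[0,0,0]],
  [[0,0,0],[0,0,0]],
  [[0,0,0],[0,0,0]],
  [[0,0,0],[0,0,0]],
  [[0,0,0],[0,0,0]],
  [[0,0,0],[0,0,0]],
  [[0,0,0],[0,0,0]],
  [[0,0,0],[0,0,0]],
  [[0,0,0],[0,0,0]],
  [[0,0,0],[0,0,0]],
])

```text
time: 27.15
tool_pos: [488.1, -357.4, 23.4]
tcp_rot: [180.0, 0.0, 57.0]
ft_force: [-2.7, 2.6, 14.8]
finger_gap: 0.1
grip_force: 7.6
```

jog_arm([
  [[0,0,0],[0,0,0]],
  [[0,0,0],[0,0,0]],
  [[0,0,0],[0,0,0]],
  [[0,0,0],[0,0,0]],
  [[0,0,0],[0,0,0]],
  [[0,0,0],[0,0,0]],
  [[0,0,0],[0,0,0]],
  [[0,0,0],[0,0,0]],
  [[0,0,0],[0,0,0]],
  [[0,0,0],[0,0,0]],
])

```text
time: 28.15
tool_pos: [488.2, -357.4, 23.4]
tcp_rot: [180.0, 0.0, 57.0]
ft_force: [-2.0, 2.3, 15.6]
finger_gap: -0.1
grip_force: 7.6
```

Run:
```python
from h import *
p,d=r.snapshot('scene');cv2.imwrite('pics/scene11.png',p)
for f in('9','10','0'):
    a=cv2.imread(f'pics/scene{f}.png').astype(int);D=(np.abs(a-p.astype(int)).sum(-1)>50)
    print(f,D[100:220,150:260].sum(),[D[y:y+10,165:240].sum() for y in range(120,200,10)])
print(r.sense()['time'],r.sense()['ft_force'])
```

```text
9 42 [np.int64(2), np.int64(1), np.int64(0), np.int64(0), np.int64(5), np.int64(13), np.int64(2), np.int64(3)]
10 0 [np.int64(0), np.int64(0), np.int64(0), np.int64(0), np.int64(0), np.int64(0), np.int64(0), np.int64(0)]
0 6421 [np.int64(439), np.int64(451), np.int64(565), np.int64(541), np.int64(543), np.int64(363), np.int64(492), np.int64(495)]
28.2 [-3.34773212  2.62060601 15.25281252]
```

Run:
```python
from h import *
for n in('scene','top'):
    p,d=r.snapshot(n);c=r.camera_params(n);d0=np.load(n+'9.npy');P0=cloud(d0,c,c['pose']);P=cloud(d,c,c['pose'])
    w=np.zeros(d.shape,bool)
    if n=='scene': w[100:220,150:260]=1
    else: w[165:250,120:215]=1
    D=(d-d0); m=w&(d>0)&(d0>0)&(abs(D)>6);print(n,m.sum())
    for y,x in list(zip(*np.nonzero(m)))[::6][:14]: print(y,x,P0[y,x].round(),P[y,x].round())
    m=w&(d>0);q=P[m]; print(np.histogram(q[:,2],bins=range(0,261,20))[0])
```

```text
scene 1766
100 150 [ 926. 1263.   22.] [ 933. 1272.   17.]
100 160 [ 950. 1222.   23.] [ 961. 1236.   16.]
101 153 [ 928. 1244.   21.] [ 933. 1252.   17.]
102 151 [ 912. 1239.   23.] [ 907. 1233.   26.]
103 151 [ 905. 1233.   22.] [ 912. 1241.   18.]
103 167 [ 948. 1174.   21.] [ 953. 1180.   18.]
104 160 [ 920. 1188.   23.] [ 924. 1194.   20.]
105 151 [ 886. 1209.   25.] [ 893. 1219.   21.]
105 161 [ 916. 1179.   22.] [ 912. 1173.   25.]
106 158 [ 909. 1191.   17.] [ 897. 1176.   25.]
106 169 [ 927. 1138.   23.] [ 923. 1133.   26.]
107 156 [ 882. 1172.   27.] [ 890. 1183.   21.]
107 168 [ 919. 1136.   22.] [ 910. 1124.   29.]
108 161 [ 897. 1158.   20.] [ 889. 1148.   26.]
[717 790  86 154 243 152  49  52  91  51  38   6   0]
top 4799
165 120 [1176. 1063. -535.] [1165. 1055. -520.]
165 130 [1034.  919. -339.] [1028.  916. -332.]
165 145 [1033.  848. -331.] [1026.  844. -321.]
165 155 [1168.  878. -504.] [1180.  885. -521.]
165 166 [1168.  822. -498.] [1162.  819. -491.]
165 176 [1168.  772. -494.] [1174.  775. -501.]
165 189 [1164.  705. -481.] [1170.  707. -488.]
165 197 [1169.  667. -483.] [1163.  664. -475.]
165 204 [1167.  631. -477.] [1161.  629. -469.]
165 214 [1175.  585. -481.] [1156.  577. -456.]
166 127 [1172. 1026. -534.] [1164. 1021. -524.]
166 137 [1035.  889. -345.] [1031.  886. -339.]
166 148 [1070.  858. -386.] [1058.  851. -370.]
166 159 [1161.  856. -502.] [1175.  863. -520.]
[ 704  357   58  741  585   32   10  267 1105  147  316   81    0]
```

Run:
```python
from h import *
c=r.camera_params('scene');pose=c['pose'];d0=np.load('scene_d.npy');d9=np.load('scene9.npy')
d=np.median([r.snapshot('scene')[1] for _ in range(3)],0).astype(np.float32)
im={k:cv2.imread(f'pics/scene{k}.png') for k in('0','9','11')}
P0,P9,P=[cloud(x,c,pose) for x in(d0,d9,d)]
m=np.zeros(d.shape,bool);m[135:205,165:245]=1
for nm,A in(('0',P0),('9',P9)):
    k=m&(np.abs(A-P).max(-1)>25)&(P[...,0]<900)&(A[...,0]<900)
    ys,xs=np.nonzero(k);print(nm,len(ys),np.round([ys.mean(),xs.mean()]) if len(ys) else'')
for x in(190,200,205,210,215):
    print(x)
    for y in range(140,202,5): print('  ',y,P0[y,x].round().tolist(),P9[y,x].round().tolist(),P[y,x].round().tolist(),im['0'][y,x].tolist(),im['9'][y,x].tolist(),im['11'][y,x].tolist())
D=np.abs(im['9'].astype(int)-im['11']).sum(-1);print([(y,x) for y,x in zip(*np.nonzero((D>50)&m))])
```

```text
0 4201 [171. 195.]
9 25 [167. 201.]
190
   140 [501.0, 535.0, 217.0] [111.0, 75.0, 523.0] [109.0, 72.0, 525.0] [204, 217, 223] [63, 73, 81] [62, 73, 81]
   145 [487.0, 522.0, 209.0] [107.0, 72.0, 515.0] [107.0, 73.0, 515.0] [93, 100, 104] [62, 73, 80] [63, 73, 81]
   150 [492.0, 532.0, 186.0] [106.0, 74.0, 504.0] [106.0, 74.0, 504.0] [92, 98, 103] [64, 74, 82] [64, 74, 82]
   155 [483.0, 526.0, 174.0] [106.0, 77.0, 492.0] [105.0, 75.0, 493.0] [91, 99, 102] [63, 73, 81] [62, 73, 79]
   160 [470.0, 515.0, 165.0] [104.0, 77.0, 482.0] [105.0, 78.0, 481.0] [103, 113, 111] [63, 74, 82] [63, 73, 81]
   165 [468.0, 516.0, 147.0] [103.0, 78.0, 470.0] [103.0, 78.0, 471.0] [56, 60, 60] [63, 73, 81] [64, 74, 82]
   170 [463.0, 515.0, 131.0] [101.0, 79.0, 460.0] [101.0, 79.0, 460.0] [38, 41, 41] [63, 73, 81] [65, 75, 82]
   175 [443.0, 495.0, 129.0] [101.0, 82.0, 447.0] [99.0, 79.0, 449.0] [69, 73, 75] [63, 74, 81] [64, 73, 81]
   180 [356.0, 394.0, 191.0] [97.0, 79.0, 438.0] [99.0, 81.0, 437.0] [46, 58, 83] [63, 73, 81] [63, 73, 81]
   185 [337.0, 375.0, 191.0] [97.0, 83.0, 425.0] [97.0, 83.0, 4
[... 6354 characters left out ...]
.int64(171), np.int64(235)), (np.int64(171), np.int64(236)), (np.int64(172), np.int64(232)), (np.int64(172), np.int64(233)), (np.int64(172), np.int64(234)), (np.int64(172), np.int64(235)), (np.int64(172), np.int64(236)), (np.int64(173), np.int64(233)), (np.int64(173), np.int64(234)), (np.int64(173), np.int64(235)), (np.int64(174), np.int64(232)), (np.int64(174), np.int64(233)), (np.int64(176), np.int64(231)), (np.int64(188), np.int64(231)), (np.int64(189), np.int64(230)), (np.int64(199), np.int64(229)), (np.int64(199), np.int64(230)), (np.int64(199), np.int64(231)), (np.int64(200), np.int64(228)), (np.int64(200), np.int64(229)), (np.int64(200), np.int64(230)), (np.int64(201), np.int64(229))]
```

The arm hides the press in that view; held 7 s against the stop, so let go and check from the top view.

jog_arm([
  [[0,0,-5],[0,0,0]],
  [[0,0,-15],[0,0,0]],
  [[0,0,-40],[0,0,0]],
  [[0,0,-80],[0,0,0]],
  [[0,0,-130],[0,0,0]],
  [[0,0,-180],[0,0,0]],
  [[0,0,-180],[0,0,0]],
  [[0,0,-180],[0,0,0]],
])

```text
time: 29.25
tool_pos: [488.2, -357.4, 203.3]
tcp_rot: [179.9, 0.0, 57.0]
ft_force: [-0.3, 0.3, -1.5]
finger_gap: 0.3
grip_force: 0.0
```

Run:
```python
from h import *
for n in('scene','top'):
    c=r.camera_params(n);p,_=r.snapshot(n);d=np.median([r.snapshot(n)[1] for _ in range(3)],0).astype(np.float32);P=cloud(d,c,c['pose'])
    k=(P[...,0]>425)&(P[...,0]<600)&(P[...,1]>420)&(P[...,1]<560)&(P[...,2]>20)
    print(n,k.sum(),np.histogram(P[k][:,2],bins=range(20,231,10))[0])
    dk=k&(p.max(-1)<90);print(np.histogram(P[dk][:,2],bins=range(20,231,10))[0])
    k=(abs(P[...,0]-450)<20)&(abs(P[...,1]-480)<40)&(P[...,2]>20);print('front',np.histogram(P[k][:,2],bins=range(20,231,10))[0])
    Q=tob(P);m=(Q[...,0]>95)&(Q[...,0]<170)&(abs(Q[...,1])<85)&(Q[...,2]>90)&(Q[...,2]<230);print('cover top z',m.sum(),np.percentile(Q[m][:,2],98))
```

```text
scene 365 [132  22   0   0  13  96  37   0   0   0   0   0  16  20  29   0   0   0
   0   0   0]
[ 1 11  0  0 11 90 34  0  0  0  0  0  1  1  0  0  0  0  0  0  0]
front [0 0 0 0 0 0 0 0 0 0 0 0 0 0 0 0 0 0 0 0 0]
cover top z 1737 176.75083735478995
top 2482 [191  75  41   9  36 513 253   9   2   0   0   5  62  93 561 189  42  24
  16 310  51]
[  0  11  37   7  16 200  80   0   0   0   0   1  18   5   6   3   0   0
   0   0   0]
front [ 12  22  15   2  15 152  67   0   0   0   0   2  27  37  43   3   0   0
   0   0   0]
cover top z 801 176.93830545991432
```

The dark platen has dropped from z≈128 to ≈78 mm, the full 50 mm. The cover stands with its top at 177 mm. The robot touches nothing, so I'm handing in.

```bash
python3 -c "
from bench import r
print(r.hand_in())"
```

```text
the job is handed in; nothing more can be done
None
```

The job is handed in after about 30 s: the eye is in line, the hasp is folded back and the cover stands open. I held the button down for about 7 s at 15 N against its stop. After I let go, depth readings showed the platen had dropped its full 50 mm onto the tile.

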